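Charge the mill jar and crack the pigment canister

ROBOT

A 7-joint arm with a two-finger parallel gripper is mounted at the origin on the work surface. World frame = base frame: x ahead of the robot, y to its left, z up, the work surface at z = 0. Lengths are in m, angles in rad, forces in N, time in s.
With the tool pointing down it reaches from about 0.425 to 0.925 m from the base axis. Payload 6.8 kg.
Tool frame: the origin (TCP) lies at the very end of the fingers, on their centre line; the grasp point (between the pads) lies 19 mm behind it; z points along the fingers, y is the line along which they close (so a half turn about z gives the same grasp; the last joint's range is limited). The gripper opens to 85 mm and grips with 20 to 120 N. Pads are 22 mm wide; open, the fingers measure 114 mm over their backs; the gripper's body (76 mm by 85 mm) begins 54 mm behind the grasp point. The pads swing forward as they close: fully open they stand 13 mm farther back than shut.
Start: joints at [1.238, 0.477, 0.022, 1.555, -0.011, 1.109, -0.083], TCP at [0.15, -0.658, 0.231] pointing down, gripper open.
Joint ranges: [-2.96, 2.96], [-0.34, 2.1], [-1.41, 1.46], [0.24, 2.44], [-1.37, 4.51], [0.17, 1.92], [-2.96, 2.96]. Speed limits (rad/s): [2.39, 2.39, 3.14, 3.14, 3.14, 3.14, 3.14].

INTERFACE

Orientations are given as a rotation vector (axis times angle).
In Python, from bench import r gives the robot as it stands.
- The arm moves only by the shell command python3 -m jog 'ROWS' [FORCE]. ROWS is JSON, a list of rows, each an object of numbers: "fingers": the finger opening in m, from 0 to 0.0854; "x", "y", "z": the shift along the tool's x, y, z in m; "rx", "ry", "rz": the turn, a rotation vector about the tool's x, y, z in degrees. In form: [{"fingers": .., "x": .., "y": .., "z": .., "rx": .., "ry": .., "rz": ..}, ...]. A call has 1 to 8 rows; each row shifts and turns the commanded pose from where the row before left it, along the tool's axes as they then stand; what a row does not reach is not made up. A row lasts 1/8 s, in which the tool goes at most 62.5 mm and 10.7 degrees, less where a joint would pass 70% of its speed; a pose out of reach is approached as far as the arm can. A call is refused whole if a number of a shift passes 0.0625 or a number of a turn 10.7, either way. A call with a gripper value outside its range is refused whole. The fingers move at their own pace and stop on an object; FORCE is the grip in N (left out, the last holds). Time passes only in rows, so rows that do not move let the fingers close. It gives the time, the measured TCP pose, the force, the opening and the grip force at its end, in the units of the state.
- r.get_obs(): the state, without advancing time (a new reading comes with each control period).
- r.grab_frame(name): name is "scene" or "top" or "wrist"; returns (picture, depth): 420x560x3 uint8, red, green, blue; 420x560 float32, m along the optical axis (not along the pixel's ray), 0 where there is no reading.
- r.get_calibration(name): a dict with "mtx" (3x3 intrinsics, pixels), "extrinsics" (4x4, takes a point from camera to world coordinates). Camera axes: x right, y down, z forward; pixel columns grow to the right and rows downward; lengths in m; the calibration is good to about 2 mm. A picture is of the moment at which its call begins: read the wrist's pose just before it. get_calibration takes no time and is no camera call; for the wrist camera it gives the pose at the moment of the call.
- r.hand_in(): hands the job in; it is judged then, once.
Trained networks look in the newest picture that a camera, given by its name, has taken for a name from the list of things; names that differ only in an ending like _2 or _b are one class to them, and where a whole thing is asked for, a point or a joint stands for the part that bears it (a point fixed in the world has none). Each returns a list of dicts, best first, with "score" (0 to 1); they miss things now and then, are a little off and sometimes report something else, mostly with a low value. They report only what shows in the picture. A call takes as long as a camera call. They do not tell look-alikes from the thing itself.
- r.search_frame(target, camera): "xyz" ([x, y, z] in m, in world coordinates, good to about 4 mm: the middle of the surface that is visible of it).
- r.landmark_of(target, camera): "xyz" ([x, y, z] in m, in world coordinates, good to about 4 mm: a listed point, or the origin of a listed thing).
The state is a dict: "clock": time; "joints": joint angles; "qvel": joint speeds; "tau": joint torques, N m; "tcp_pos": TCP position; "orientation": TCP orientation; "contact_force": force on the tool from outside, world axes, zero at the start; "moment": the same for the moment, N m; "grip_width": finger opening in m; "gripper_force": force on a finger pad.
Only numpy, scipy, OpenCV 4.12 (cv2) and the standard library are available. Lean on these libraries where they do the work, as an engineer would, in place of code of your own. Each camera call takes 0.05 s, during which the arm holds its last target. There are 200 camera calls.

TASK

We are loading the ball mill: pick up the larger of the two white grinding balls and lower it gently right down to the bottom of the deep white mill jar, without dropping it. Then pull the stuck lid of the pigment canister up by its wooden grip until its seal breaks free, and hold it just slightly open, with a gap of about 30 mm at the front, so that I can scoop pigment without dust flying: do not let the lid fly wide open, and finish while still holding it there. Leave the jar and everything else on the bench where it stands.

Things in the scene. Friction and masses are not known exactly. Their poses are not given: they have to be found in the camera images.
- ball_center (a point): Centre of the larger grinding ball: a plain white porcelain sphere, 50 mm across, about 160 g, loose, sitting in a fixed cork ring (40 mm outer diameter, 10 mm high); its centre is then about 30 mm above the bench. Its axes mean nothing.
- small_ball_center (a point): Centre of the smaller white porcelain ball, 34 mm across, on another such cork ring; not needed, leave alone.
- mill_jar: Deep, open, white porcelain mill jar, loose, about 1.3 kg, round: outer diameter 148 mm, inner 136 mm, 80 mm high, floor 8 mm thick; 72 mm deep inside. Origin: centre of its underside; z up along its axis.
- jar_floor (a point): Centre of the inner floor of the mill jar, 8 mm above the bench.
- canister: Round aluminium pigment canister fixed to the bench, 156 mm across, rim 120 mm above the bench, two thin steel bands. Origin: centre of its underside; z up; its x axis points level from the centre to the lid's hinge at the back, its y axis is parallel to the hinge; the lid's grip is on the -x side (front).
- lid_grip (a point): Centre of the wooden grip on the lid, moving with it: an upright block 40 mm long (canister x), 16 mm wide (canister y), 38 mm high, standing on the lid (its top 19 mm above this point, the lid's upper face 19 mm below it). With the lid shut it is 50 mm in front of the canister's axis and 150 mm above the bench. Its axes are those of the canister while shut, and turn with the lid.
- lid_hinge (a point): Middle of the lid's hinge axis, 85 mm behind the canister's axis and 120 mm above the bench; the axis runs along the canister's y axis. The grip's centre is 135 mm in front of and 30 mm above it with the lid shut.
- lid (a joint): Lid angle, rad: 0 shut, growing as the front rises (about canister +y). The front edge is 167 mm from the hinge: 0.18 rad = 30 mm gap. Lid 164 mm across, 0.3 to 0.45 kg. Sticky gasket: the pull at the grip peaks at 10 to 18 N within 2 to 3 mm of rise, fades by 8 mm, then the lid jumps to about 0.09 rad; beyond, it swings free (2 to 3 N carry it) and if let go sinks to rest on the gasket at 0.1 rad or less.
- cup: Small terracotta cup, 52 mm across, 50 mm high; origin at its underside; leave alone.
- brush: Brush lying on the bench near the robot; leave alone.
- mallet: Round wooden carving mallet lying at the back of the bench, head 76 mm across; leave alone.
- bottle: White plastic bottle, 60 mm across, 160 mm high, standing at one side; leave alone.
- chisel: Wooden-handled chisel, 200 mm long, lying at the back; leave alone.
- tin: Closed aluminium tin, 72 mm across, 90 mm high, standing at one side; leave alone.
Things that resemble listed ones, but are neither listed nor needed, are in the scene too. What is shaped like the part that bears ball_center but green is not meant.

How it is judged:
By the outcome, as a careful person would: the job done as asked, in the order asked, and still so for the second after the job is handed in, while the arm keeps its last pose, push and grip.
It also fails if it takes over 58 s, if anything falls off the work surface, if the arm or the gripper's body presses on something with over 40 N, if the wrist force passes 120 N, or if a joint passes its speed limit or range.

## Working session

There is one attempt and no reset: what is moved stays moved. The work goes in short steps, Python scripts to look and compute and a shell command to move; the robot and the scene stay as the last step left them, time stands still between calls to the robot, and variables do not carry over. Pictures are saved under pics/ and viewed, at most 10 in all, crops included, and the job is handed in when it is done.

```bash
mkdir -p pics
python3 - <<'E'
from bench import r
import cv2,numpy as np
o=r.get_obs();print(o['clock'],o['tcp_pos'],o['orientation'],o['contact_force'])
ims=[]
for c in("scene","top"):
    im,d=r.grab_frame(c);cv2.imwrite(f"pics/{c}0.png",im[...,::-1])
    K=r.get_calibration(c);M=np.array(K['mtx']);E=np.linalg.inv(np.array(K['extrinsics']))
    for n in("ball_center","small_ball_center","mill_jar","jar_floor","canister","lid_grip","lid_hinge","cup","bottle","tin"):
        for h in r.landmark_of(n,c)[:4]:
            p=np.array(h['xyz']);q=M@(E[:3,:3]@p+E[:3,3]);print(c,n,p.round(3),round(h['score'],2),(q[:2]/q[2]).round())
print(r.get_obs()['clock'])
E
```

```text
0.0 [ 0.15031697 -0.65743922  0.23030583] [-3.11996094e+00 -3.52206440e-01  5.40268139e-04] [ 0.22065265 -1.10960658 -0.02922103]
scene ball_center [ 0.433 -0.017  0.031] 0.45 [251. 195.]
scene ball_center [0.352 0.042 0.021] 0.45 [251. 172.]
scene small_ball_center [0.622 0.    0.022] 0.56 [292. 232.]
scene mill_jar [0.551 0.27  0.002] 0.84 [340. 178.]
scene jar_floor [0.554 0.266 0.007] 0.62 [340. 179.]
scene canister [ 0.58  -0.266  0.003] 0.59 [215. 275.]
scene canister [0.551 0.269 0.   ] 0.18 [339. 179.]
scene lid_grip [ 0.532 -0.269  0.154] 0.6 [197. 240.]
scene lid_hinge [ 0.667 -0.263  0.122] 0.79 [228. 278.]
scene cup [0.376 0.156 0.006] 0.71 [281. 163.]
scene bottle [ 0.585  0.472 -0.   ] 0.82 [388. 155.]
scene tin [ 0.663 -0.262  0.118] 0.68 [228. 278.]
scene tin [ 0.58  -0.266  0.001] 0.59 [215. 275.]
scene tin [ 0.436 -0.016  0.028] 0.32 [252. 196.]
top ball_center [ 0.433 -0.015  0.027] 0.8 [286. 270.]
top ball_center [0.351 0.046 0.025] 0.67 [262. 301.]
top small_ball_center [0.621 0.004 0.016] 0.46 [280. 202.]
top mill_jar [ 0.554  0.268 -0.001] 0.8 [185. 225.]
top jar_floor [0.553 0.267 0.01 ] 0.85 [184. 225.]
top canister [ 0.579 -0.27   0.001] 0.71 [377. 219.]
top lid_grip [ 0.53  -0.275  0.151] 0.89 [394. 231.]
top lid_hinge [ 0.664 -0.257  0.119] 0.92 [382. 180.]
top cup [ 0.375  0.157 -0.004] 0.67 [222. 291.]
top bottle [ 0.585  0.475 -0.004] 0.97 [112. 213.]
top tin [ 0.612 -0.446  0.003] 0.97 [440. 209.]
1.1
```

Run:
```python
import cv2,numpy as np
a=cv2.imread("pics/scene0.png");b=cv2.imread("pics/top0.png")
cv2.imwrite("pics/v1.png",a)
cv2.imwrite("pics/v2.png",cv2.resize(b[140:340,90:470],(798,420),interpolation=cv2.INTER_CUBIC))
```

```text
(no output)
```

View pics/v1.png

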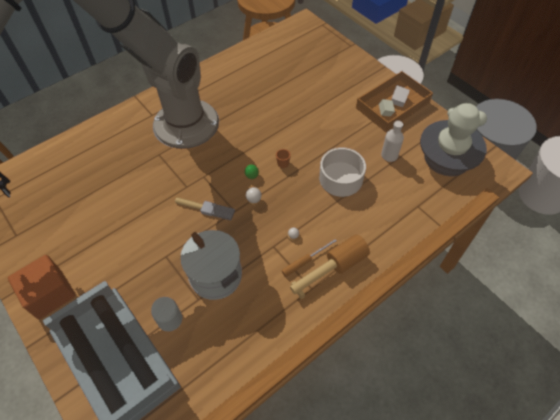

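View pics/v2.png

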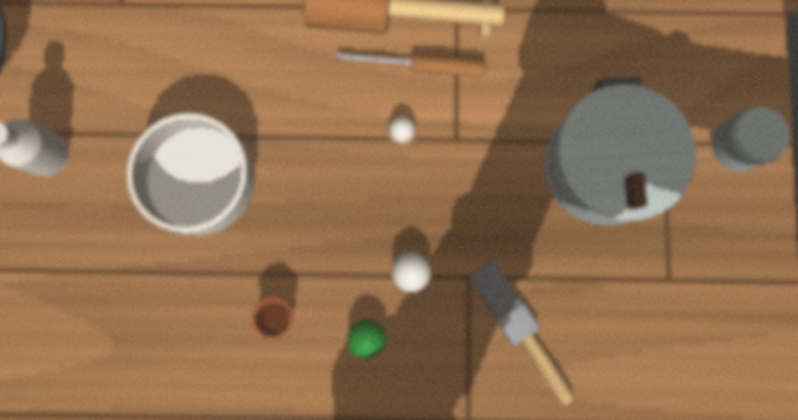

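The large white ball is at scene pixel (252,196), and in the top crop at (411,272). It could be taken for the small white ball at scene (293,233) or the green ball at scene (251,172). I choose (252,196), which is the larger white one. In the top crop the jar is at (188,173) and the canister is at (627,152) with its dark grip at (636,190). I'll move above the ball now and check it close up with the wrist camera.

```bash
cat > h.py <<'E'
from bench import r
import numpy as np
from scipy.spatial.transform import Rotation as R
np.set_printoptions(suppress=True)
def to(p):
    o=r.get_obs();T=R.from_rotvec(o['orientation']);d=np.array(p)-o['tcp_pos']
    print(round(o['clock'],2),'tcp',o['tcp_pos'].round(4),'F',np.round(o['contact_force'],1),'w',round(o['grip_width'],4),'xaxis',T.as_matrix()[:,0].round(3),'zaxis',T.as_matrix()[:,2].round(3),'tool delta mm',(T.inv().apply(d)*1e3).round(1))
E
python3 -m jog '[{"x":0.0428,"y":-0.036},{"x":0.0428,"y":-0.036},{"x":0.0428,"y":-0.036},{"x":0.0428,"y":-0.036},{"x":0.0428,"y":-0.036},{"x":0.0428,"y":-0.036},{"x":0.0428,"y":-0.036},{"x":0.0428,"y":-0.036}]'
python3 -m jog '[{"x":0.015,"y":-0.055},{"x":0.015,"y":-0.055},{"x":0.015,"y":-0.055},{"x":0.015,"y":-0.055}]'
python3 - <<'E'
from h import *
import cv2
to([.433,-.016,.008])
im,d=r.grab_frame("wrist");cv2.imwrite("pics/w1.png",im[...,::-1])
K=r.get_calibration("wrist");M=np.array(K['mtx']);E=np.array(K['extrinsics']);print(E[:3,3])
for n in("ball_center","small_ball_center"):
    for h in r.landmark_of(n,"wrist")[:3]:
        p=np.array(h['xyz']);q=M@(E[:3,:3].T@(p-E[:3,3]));print(n,p.round(4),round(h['score'],2),(q[:2]/q[2]).round())
E
```

```text
1.1 tcp [ 0.1505 -0.658   0.2313] F [-0.   0.7 -0.8] w 0.085 xaxis [0.975 0.223 0.   ] zaxis [ 0. -0. -1.] tool delta mm [ 418.5 -562.9  223.3]
[ 0.2272438  -0.6396106   0.37337218]validation failed for argument at $[0]...
validation failed for argument at $[0]...
```

View pics/w1.png

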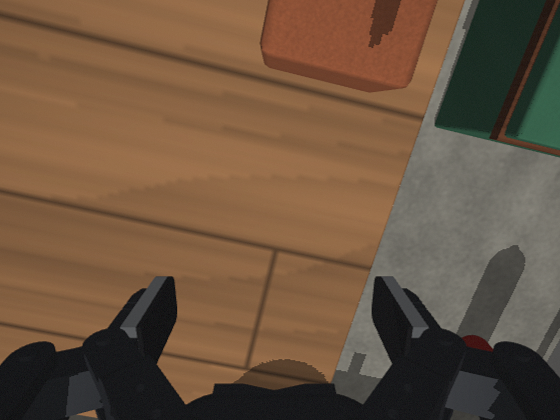

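The arm hasn't moved: the picture shows only the brick-red box at (350,40) and the open fingers. The rows apparently need every field.

```bash
python3 -m jog '[{"fingers":0.085,"x":0.0428,"y":-0.036,"z":0,"rx":0,"ry":0,"rz":0},{"fingers":0.085,"x":0.0428,"y":-0.036,"z":0,"rx":0,"ry":0,"rz":0},{"fingers":0.085,"x":0.0428,"y":-0.036,"z":0,"rx":0,"ry":0,"rz":0},{"fingers":0.085,"x":0.0428,"y":-0.036,"z":0,"rx":0,"ry":0,"rz":0},{"fingers":0.085,"x":0.0428,"y":-0.036,"z":0,"rx":0,"ry":0,"rz":0},{"fingers":0.085,"x":0.0428,"y":-0.036,"z":0,"rx":0,"ry":0,"rz":0},{"fingers":0.085,"x":0.0428,"y":-0.036,"z":0,"rx":0,"ry":0,"rz":0},{"fingers":0.085,"x":0.0428,"y":-0.036,"z":0,"rx":0,"ry":0,"rz":0}]'
```

```text
clock: 2.25
tcp_pos: [0.4211, -0.2996, 0.2317]
orientation: [3.121, 0.352, 0.001]
contact_force: [0.1, -1.0, 0.4]
grip_width: 0.0849
gripper_force: 0.0
```

```bash
python3 -m jog '[{"fingers":0.085,"x":0.015,"y":-0.055,"z":0,"rx":0,"ry":0,"rz":0},{"fingers":0.085,"x":0.015,"y":-0.055,"z":0,"rx":0,"ry":0,"rz":0},{"fingers":0.085,"x":0.015,"y":-0.055,"z":0,"rx":0,"ry":0,"rz":0},{"fingers":0.085,"x":0.015,"y":-0.055,"z":0,"rx":0,"ry":0,"rz":0},{"fingers":0.085,"x":0.015,"y":-0.053,"z":0,"rx":0,"ry":0,"rz":0},{"fingers":0.085,"x":0,"y":0,"z":0,"rx":0,"ry":0,"rz":0}]'
python3 - <<'E'
from h import *
import cv2
to([.433,-.016,.008])
im,d=r.grab_frame("wrist");cv2.imwrite("pics/w2.png",im[...,::-1])
K=r.get_calibration("wrist");M=np.array(K['mtx']);E=np.array(K['extrinsics']);print(E[:3,3])
for n in("ball_center","small_ball_center"):
    for h in r.landmark_of(n,"wrist")[:3]:
        p=np.array(h['xyz']);q=M@(E[:3,:3].T@(p-E[:3,3]));print(n,p.round(4),round(h['score'],2),(q[:2]/q[2]).round())
E
```

```text
clock: 3.0
tcp_pos: [0.4326, -0.0139, 0.2319]
orientation: [-3.12, -0.364, -0.002]
contact_force: [0.2, -0.8, 0.0]
grip_width: 0.0849
gripper_force: 0.0
3.0 tcp [ 0.4326 -0.0139  0.2319] F [ 0.2 -0.8  0. ] w 0.0849 xaxis [0.973 0.231 0.002] zaxis [ 0.001  0.001 -1.   ] tool delta mm [ -0.5   2.2 223.9]
[0.50907936 0.00219928 0.37374229]
ball_center [ 0.4393 -0.0124  0.0284] 0.88 [272. 177.]
ball_center [0.3513 0.0394 0.0231] 0.82 [209. 241.]
```

View pics/w2.png

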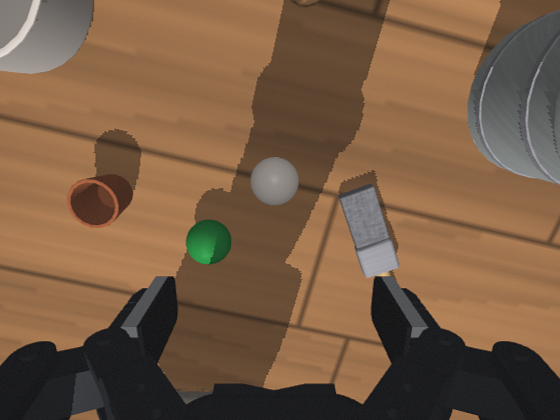

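The white ball shows at wrist pixel (275,181), the green one at (208,242), and the cup at (97,200). The white one is the right choice. Next I'll fit a 25 mm sphere to the depth to get its exact centre.

```bash
cat >> h.py <<'E'
def cloud(cam):
    im,d=r.grab_frame(cam);K=r.get_calibration(cam);M=np.array(K['mtx']);E=np.array(K['extrinsics'])
    v,u=np.mgrid[:420,:560];P=np.stack([(u-M[0,2])/M[0,0]*d,(v-M[1,2])/M[1,1]*d,d],-1)@E[:3,:3].T+E[:3,3]
    P[d<=0]=np.nan
    return im,P
E
python3 - <<'E'
from h import *
from scipy.optimize import least_squares
im,P=cloud("wrist")
q=P[150:212,245:305].reshape(-1,3);q=q[np.isfinite(q).all(1)];q=q[(q[:,2]>.025)&(np.hypot(q[:,0]-.436,q[:,1]+.014)<.035)]
f=least_squares(lambda s:np.linalg.norm(q-s[:3],axis=1)-s[3],[.436,-.014,.03,.025],loss='soft_l1',f_scale=.001)
print(len(q),f.x.round(4),q[:,2].max())
to([f.x[0],f.x[1],.008])
E
```

```text
1837 [ 0.4358 -0.0124  0.0297  0.0247] 0.0560143404834465
3.2 tcp [ 0.4323 -0.0195  0.2313] F [-0.5  0.  -0.3] w 0.0849 xaxis [ 0.975  0.221 -0.   ] zaxis [-0. -0. -1.] tool delta mm [  5.1  -6.2 223.3]
```

```bash
python3 -m jog '[{"fingers":0.08,"x":0.005,"y":-0.006,"z":0.03,"rx":0,"ry":0,"rz":0},{"fingers":0.08,"x":0,"y":0,"z":0.045,"rx":0,"ry":0,"rz":0},{"fingers":0.08,"x":0,"y":0,"z":0.045,"rx":0,"ry":0,"rz":0},{"fingers":0.08,"x":0,"y":0,"z":0.04,"rx":0,"ry":0,"rz":0},{"fingers":0.08,"x":0,"y":0,"z":0.03,"rx":0,"ry":0,"rz":0},{"fingers":0.08,"x":0,"y":0,"z":0.016,"rx":0,"ry":0,"rz":0},{"fingers":0.08,"x":0,"y":0,"z":0,"rx":0,"ry":0,"rz":0},{"fingers":0.08,"x":0,"y":0,"z":0,"rx":0,"ry":0,"rz":0}]' 30
python3 -c "
from h import *
to([.4358,-.0124,.008])"
```

```text
clock: 4.2
tcp_pos: [0.4364, -0.0119, 0.0258]
orientation: [3.122, 0.35, 0.001]
contact_force: [0.4, -0.4, -0.3]
grip_width: 0.0802
gripper_force: 0.0
4.2 tcp [ 0.4364 -0.0119  0.0258] F [ 0.4 -0.4 -0.3] w 0.0802 xaxis [0.975 0.221 0.001] zaxis [ 0.001 -0.    -1.   ] tool delta mm [-0.7  0.3 17.8]
```

Lateral error is under 1 mm. Next I'll go down 17 mm and close.

```bash
python3 -m jog '[{"fingers":0.075,"x":0,"y":0,"z":0.01,"rx":0,"ry":0,"rz":0},{"fingers":0.07,"x":0,"y":0,"z":0.007,"rx":0,"ry":0,"rz":0},{"fingers":0.06,"x":0,"y":0,"z":0,"rx":0,"ry":0,"rz":0},{"fingers":0.056,"x":0,"y":0,"z":0,"rx":0,"ry":0,"rz":0},{"fingers":0.05,"x":0,"y":0,"z":0,"rx":0,"ry":0,"rz":0},{"fingers":0.04,"x":0,"y":0,"z":0,"rx":0,"ry":0,"rz":0},{"fingers":0.04,"x":0,"y":0,"z":0,"rx":0,"ry":0,"rz":0},{"fingers":0.04,"x":0,"y":0,"z":0,"rx":0,"ry":0,"rz":0}]' 40
```

```text
clock: 5.2
tcp_pos: [0.4366, -0.0127, 0.009]
orientation: [3.12, 0.35, 0.002]
contact_force: [0.2, -5.2, 5.9]
grip_width: 0.0483
gripper_force: 40.1
```

```bash
python3 -m jog '[{"fingers":0.04,"x":0,"y":0,"z":-0.004,"rx":0,"ry":0,"rz":0},{"fingers":0.04,"x":0,"y":0,"z":-0.008,"rx":0,"ry":0,"rz":0},{"fingers":0.04,"x":0,"y":0,"z":-0.015,"rx":0,"ry":0,"rz":0},{"fingers":0.04,"x":0,"y":0,"z":-0.02,"rx":0,"ry":0,"rz":0},{"fingers":0.04,"x":0,"y":0,"z":0,"rx":0,"ry":0,"rz":0},{"fingers":0.04,"x":0,"y":0,"z":0,"rx":0,"ry":0,"rz":0}]' 60
python3 - <<'E'
from h import *
import cv2
im,P=cloud("wrist");o=r.get_obs();T=R.from_rotvec(o['orientation'])
q=T.inv().apply(P.reshape(-1,3)-o['tcp_pos']).reshape(P.shape)
hsv=cv2.cvtColor(im,cv2.COLOR_RGB2HSV)
m=np.isfinite(q).all(-1)&(np.abs(q[...,0])<.03)&(np.abs(q[...,1])<.02)&(q[...,2]<.02)&(q[...,2]>-.06)
s=q[m];print(len(s),s.min(0),s.max(0))
from scipy.optimize import least_squares
f=least_squares(lambda c:np.linalg.norm(s-c[:3],axis=1)-.025,[0,0,-.02],loss='soft_l1',f_scale=.001);print(f.x.round(4),f.cost)
cv2.imwrite("pics/w3.png",im[200:,100:460,::-1])
im,_=r.grab_frame("scene");to([.552,.268,.2])
E
```

```text
clock: 5.95
tcp_pos: [0.4357, -0.0112, 0.0553]
orientation: [3.122, 0.352, 0.0]
contact_force: [-0.1, -0.2, -1.9]
grip_width: 0.0476
gripper_force: 61.9
11399 [-0.01802867 -0.01999344 -0.04628323] [ 0.02525808  0.01998542 -0.00784404]
[-0.0003 -0.001  -0.0201] 0.001100537290471731
6.05 tcp [ 0.4354 -0.0112  0.0548] F [-1.5  0.3 -1.4] w 0.0477 xaxis [ 0.975  0.223 -0.001] zaxis [-0.001 -0.    -1.   ] tool delta mm [ 175.8 -246.2 -145.3]
```

View pics/w3.png

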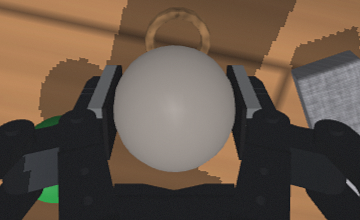

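The large ball is in hand, centred between the pads and 20 mm behind the TCP, with the empty cork ring behind it at crop pixel (178,35). Next I'll lift it, carry it over the jar and refine the jar centre.

```bash
python3 -m jog '[{"fingers":0.04,"x":0,"y":0,"z":-0.045,"rx":0,"ry":0,"rz":0},{"fingers":0.04,"x":0.01,"y":-0.014,"z":-0.045,"rx":0,"ry":0,"rz":0},{"fingers":0.04,"x":0.028,"y":-0.040,"z":-0.01,"rx":0,"ry":0,"rz":0},{"fingers":0.04,"x":0.03,"y":-0.043,"z":0,"rx":0,"ry":0,"rz":0},{"fingers":0.04,"x":0.03,"y":-0.043,"z":0,"rx":0,"ry":0,"rz":0},{"fingers":0.04,"x":0.03,"y":-0.042,"z":0,"rx":0,"ry":0,"rz":0},{"fingers":0.04,"x":0.028,"y":-0.039,"z":0,"rx":0,"ry":0,"rz":0},{"fingers":0.04,"x":0.018,"y":-0.025,"z":0,"rx":0,"ry":0,"rz":0}]' 60
python3 - <<'E'
from h import *
from scipy.optimize import least_squares
r.grab_frame("wrist")
for n in("mill_jar","jar_floor"):
    for h in r.landmark_of(n,"wrist")[:2]:print(n,h)
for c in("top","scene"):
    im,P=cloud(c);q=P.reshape(-1,3);q=q[np.isfinite(q).all(1)]
    d=np.hypot(q[:,0]-.552,q[:,1]-.268);q=q[(abs(q[:,2]-.079)<.006)&(d<.085)&(d>.055)]
    f=least_squares(lambda s:np.hypot(q[:,0]-s[0],q[:,1]-s[1])-.071,[.552,.268],loss='soft_l1',f_scale=.002);print(c,len(q),f.x.round(4),np.median(np.abs(f.fun)))
to([f.x[0],f.x[1],.013])
E
```

```text
clock: 7.05
tcp_pos: [0.5504, 0.2701, 0.1541]
orientation: [-3.121, -0.355, 0.002]
contact_force: [0.7, 0.2, -2.6]
grip_width: 0.0475
gripper_force: 62.7
mill_jar {'xyz': [0.5544, 0.272, -0.0009], 'score': 0.92}
mill_jar {'xyz': [0.5815, 0.4693, -0.0003], 'score': 0.33}
jar_floor {'xyz': [0.5568, 0.2685, 0.0088], 'score': 0.68}
top 188 [0.5515 0.2664] 0.0016411633205856424
scene 247 [0.5568 0.2685] 0.001738284200355808
7.3 tcp [0.55   0.2664 0.1542] F [-0.1  0.1 -1.1] w 0.0477 xaxis [ 0.975  0.223 -0.002] zaxis [-0.002 -0.002 -1.   ] tool delta mm [  7.4  -0.7 141.2]
```

```bash
python3 -m jog '[{"fingers":0.04,"x":0.004,"y":-0.001,"z":0.02,"rx":0,"ry":0,"rz":0},{"fingers":0.04,"x":0,"y":0,"z":0.025,"rx":0,"ry":0,"rz":0},{"fingers":0.04,"x":0,"y":0,"z":0.025,"rx":0,"ry":0,"rz":0},{"fingers":0.04,"x":0,"y":0,"z":0.025,"rx":0,"ry":0,"rz":0},{"fingers":0.04,"x":0,"y":0,"z":0.02,"rx":0,"ry":0,"rz":0},{"fingers":0.04,"x":0,"y":0,"z":0.015,"rx":0,"ry":0,"rz":0},{"fingers":0.04,"x":0,"y":0,"z":0.003,"rx":0,"ry":0,"rz":0},{"fingers":0.04,"x":0,"y":0,"z":0,"rx":0,"ry":0,"rz":0}]' 60
```

```text
clock: 8.3
tcp_pos: [0.5546, 0.2695, 0.0226]
orientation: [-3.121, -0.352, -0.001]
contact_force: [0.1, 0.2, -1.4]
grip_width: 0.0475
gripper_force: 62.6
```

```bash
python3 -m jog '[{"fingers":0.04,"x":0,"y":0,"z":0.003,"rx":0,"ry":0,"rz":0},{"fingers":0.04,"x":0,"y":0,"z":0.0015,"rx":0,"ry":0,"rz":0},{"fingers":0.04,"x":0,"y":0,"z":0,"rx":0,"ry":0,"rz":0}]' 40
```

```text
clock: 8.68
tcp_pos: [0.5544, 0.2693, 0.018]
orientation: [3.122, 0.352, 0.0]
contact_force: [0.5, 0.3, -2.1]
grip_width: 0.0476
gripper_force: 62.6
```

```bash
python3 -m jog '[{"fingers":0.04,"x":0,"y":0,"z":0.0015,"rx":0,"ry":0,"rz":0},{"fingers":0.04,"x":0,"y":0,"z":0.001,"rx":0,"ry":0,"rz":0},{"fingers":0.04,"x":0,"y":0,"z":0.001,"rx":0,"ry":0,"rz":0},{"fingers":0.04,"x":0,"y":0,"z":0,"rx":0,"ry":0,"rz":0}]'
```

```text
clock: 9.18
tcp_pos: [0.5543, 0.2693, 0.0142]
orientation: [3.122, 0.352, -0.0]
contact_force: [0.1, -0.1, -1.7]
grip_width: 0.0476
gripper_force: 62.6
```

```bash
python3 -m jog '[{"fingers":0.04,"x":0,"y":0,"z":0.001,"rx":0,"ry":0,"rz":0},{"fingers":0.04,"x":0,"y":0,"z":0,"rx":0,"ry":0,"rz":0}]'
```

```text
clock: 9.43
tcp_pos: [0.5543, 0.2693, 0.0132]
orientation: [3.122, 0.352, -0.0]
contact_force: [-0.8, -0.2, -1.7]
grip_width: 0.0479
gripper_force: 62.6
```

```bash
python3 -m jog '[{"fingers":0.04,"x":0,"y":0,"z":0.001,"rx":0,"ry":0,"rz":0},{"fingers":0.04,"x":0,"y":0,"z":0,"rx":0,"ry":0,"rz":0}]'
```

```text
clock: 9.68
tcp_pos: [0.5544, 0.2694, 0.0123]
orientation: [-3.122, -0.352, -0.0]
contact_force: [-0.9, -0.5, -1.0]
grip_width: 0.0477
gripper_force: 62.6
```

```bash
python3 -m jog '[{"fingers":0.04,"x":0,"y":0,"z":0.001,"rx":0,"ry":0,"rz":0},{"fingers":0.04,"x":0,"y":0,"z":0,"rx":0,"ry":0,"rz":0}]'
```

```text
clock: 9.93
tcp_pos: [0.5547, 0.2694, 0.0121]
orientation: [3.122, 0.352, 0.001]
contact_force: [-1.4, -1.4, 5.0]
grip_width: 0.0475
gripper_force: 63.3
```

The ball is on the floor: the vertical force went from −1.7 to +5 N. I'll open slightly and back out straight up.

```bash
python3 -m jog '[{"fingers":0.051,"x":0,"y":0,"z":0,"rx":0,"ry":0,"rz":0},{"fingers":0.054,"x":0,"y":0,"z":0,"rx":0,"ry":0,"rz":0},{"fingers":0.064,"x":0,"y":0,"z":0,"rx":0,"ry":0,"rz":0},{"fingers":0.064,"x":0,"y":0,"z":0,"rx":0,"ry":0,"rz":0},{"fingers":0.064,"x":0,"y":0,"z":-0.01,"rx":0,"ry":0,"rz":0},{"fingers":0.064,"x":0,"y":0,"z":-0.03,"rx":0,"ry":0,"rz":0},{"fingers":0.064,"x":0,"y":0,"z":-0.05,"rx":0,"ry":0,"rz":0},{"fingers":0.064,"x":0,"y":0,"z":-0.06,"rx":0,"ry":0,"rz":0}]'
python3 - <<'E'
from h import *
import cv2
im,P=cloud("top");cv2.imwrite("pics/t2.png",cv2.resize(im[180:270,130:240,::-1],None,fx=4,fy=4))
for n in("ball_center","canister","lid_hinge","lid_grip"):
    for h in r.landmark_of(n,"top")[:2]:print(n,np.round(h['xyz'],4),h['score'])
# grip top: points above 0.16 near canister
q=P.reshape(-1,3);q=q[np.isfinite(q).all(1)]
s=q[(q[:,2]>.155)&(q[:,2]<.18)&(abs(q[:,0]-.53)<.06)&(abs(q[:,1]+.27)<.05)]
print(len(s),s.mean(0),s.min(0),s.max(0))
b=cv2.minAreaRect((s[:,:2]*1e3).astype(np.float32));print(b)
l=q[(abs(q[:,2]-.131)<.006)&(np.hypot(q[:,0]-.58,q[:,1]+.268)<.1)];print(len(l),cv2.minEnclosingCircle((l[:,:2]*1e3).astype(np.float32)))
to([.54,-.1,.23])
E
```

```text
clock: 10.92
tcp_pos: [0.5537, 0.2694, 0.1628]
orientation: [-3.122, -0.353, 0.002]
contact_force: [1.8, -0.3, -0.1]
grip_width: 0.064
gripper_force: 0.0
ball_center [0.3528 0.0432 0.023 ] 0.68
ball_center [0.5495 0.2663 0.0345] 0.63
canister [ 0.5777 -0.2674  0.0021] 0.83
lid_hinge [ 0.664  -0.2579  0.1182] 0.71
lid_grip [ 0.5327 -0.2727  0.1496] 0.74
134 [ 0.52840626 -0.26856888  0.16838692] [ 0.50890308 -0.27894419  0.1550753 ] [ 0.54971271 -0.26103652  0.1738698 ]
((529.3515625, -269.832275390625), (40.458030700683594, 16.393503189086914), 3.2889771461486816)
3187 ((584.9931640625, -266.5687255859375), 87.40245056152344)
11.18 tcp [0.5542 0.2693 0.1617] F [-0.5  0.3 -0.7] w 0.064 xaxis [0.975 0.223 0.001] zaxis [ 0.001  0.    -1.   ] tool delta mm [-96.2 356.9 -68.4]
```

View pics/t2.png

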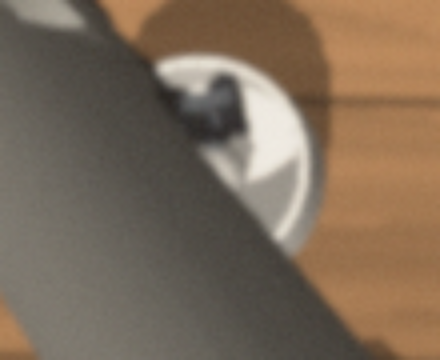

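The arm hides most of the jar, with the gripper at (215,105), but the network puts the ball inside it at (0.550, 0.266, 0.034). I'll confirm that once the arm has moved away to the canister.

```bash
python3 -m jog '[{"fingers":0.064,"x":0,"y":0,"z":-0.055,"rx":0,"ry":0,"rz":0},{"fingers":0.05,"x":-0.018,"y":0.055,"z":-0.02,"rx":0,"ry":0,"rz":0},{"fingers":0.05,"x":-0.018,"y":0.055,"z":-0.01,"rx":0,"ry":0,"rz":0},{"fingers":0.05,"x":-0.018,"y":0.055,"z":0,"rx":0,"ry":0,"rz":0},{"fingers":0.05,"x":-0.018,"y":0.055,"z":0,"rx":0,"ry":0,"rz":0},{"fingers":0.05,"x":-0.018,"y":0.055,"z":0,"rx":0,"ry":0,"rz":0},{"fingers":0.05,"x":-0.018,"y":0.055,"z":0,"rx":0,"ry":0,"rz":0},{"fingers":0.05,"x":-0.018,"y":0.055,"z":0,"rx":0,"ry":0,"rz":0}]'
python3 -m jog '[{"fingers":0.05,"x":-0.018,"y":0.055,"z":0,"rx":0,"ry":0,"rz":0},{"fingers":0.05,"x":-0.018,"y":0.055,"z":0,"rx":0,"ry":0,"rz":0},{"fingers":0.05,"x":-0.002,"y":0.02,"z":0,"rx":0,"ry":0,"rz":4.5},{"fingers":0.05,"x":0,"y":0,"z":0,"rx":0,"ry":0,"rz":4.4},{"fingers":0.05,"x":0,"y":0,"z":0,"rx":0,"ry":0,"rz":0}]'
python3 - <<'E'
from h import *
import cv2
im,P=cloud("top");cv2.imwrite("pics/t3.png",cv2.resize(im[180:270,130:240,::-1],None,fx=4,fy=4))
for h in r.landmark_of("ball_center","top")[:2]:print("ball",np.round(h['xyz'],4),h['score'])
im,P=cloud("wrist");cv2.imwrite("pics/w4.png",im[...,::-1])
for n in("canister","lid_hinge","lid_grip"):
    for h in r.landmark_of(n,"wrist")[:2]:print(n,np.round(h['xyz'],4),h['score'])
q=P.reshape(-1,3);q=q[np.isfinite(q).all(1)]
s=q[(q[:,2]>.163)&(q[:,2]<.178)&(abs(q[:,0]-.53)<.04)&(abs(q[:,1]+.27)<.03)]
if len(s):
    print(len(s),s.mean(0),s.min(0),s.max(0))
    print(cv2.minAreaRect((s[:,:2]*1e3).astype(np.float32)))
to([.53,-.27,.14])
E
```

```text
clock: 12.18
tcp_pos: [0.516, -0.1358, 0.2447]
orientation: [-3.121, -0.352, 0.004]
contact_force: [1.0, 0.9, 0.7]
grip_width: 0.0498
gripper_force: 0.0
clock: 12.8
tcp_pos: [0.5084, -0.269, 0.2446]
orientation: [-3.138, -0.11, 0.004]
contact_force: [0.2, -0.1, 0.0]
grip_width: 0.05
gripper_force: 0.0
ball [0.3505 0.0434 0.0249] 0.54
ball [0.5506 0.2687 0.0304] 0.53
canister [ 0.5803 -0.2701  0.0004] 0.64
lid_hinge [ 0.3568 -0.1578  0.0002] 0.26
lid_grip [ 0.5264 -0.2704  0.1446] 0.63
1367 [ 0.53100393 -0.26872007  0.16834004] [ 0.50951094 -0.27786851  0.16322139] [ 0.55009948 -0.2603657   0.17071559]
((529.8553466796875, -268.8366394042969), (40.304691314697266, 15.989578247070312), 3.494286298751831)
13.1 tcp [ 0.5092 -0.2689  0.2462] F [-0.4  0.1  0.5] w 0.0497 xaxis [ 0.998  0.071 -0.   ] zaxis [-0.  0. -1.] tool delta mm [ 20.7   2.6 106.2]
```

View pics/t3.png

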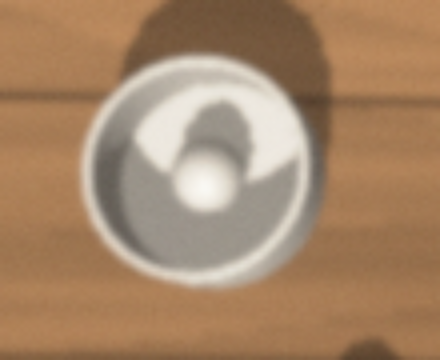

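View pics/w4.png

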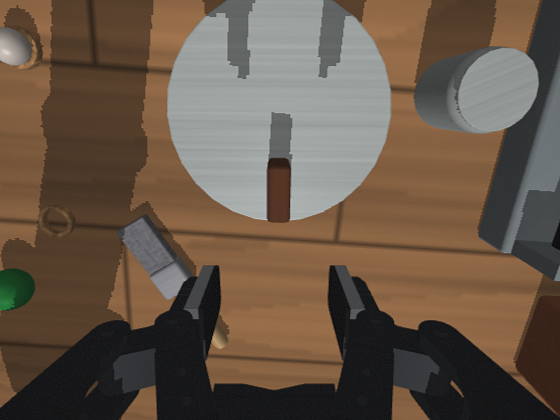

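Viewed: the ball sits in the middle of the jar at crop pixel (205,180). The wooden grip is at wrist pixel (279,190), in line with the fingers. Its top face measures 40×16 mm at (0.530, −0.269), with yaw 3.5° against the tool's 4°. I'll descend and grip it.

```bash
python3 -m jog '[{"fingers":0.05,"x":0.021,"y":0.0014,"z":0.02,"rx":0,"ry":0,"rz":0.5},{"fingers":0.05,"x":0,"y":0,"z":0.03,"rx":0,"ry":0,"rz":0},{"fingers":0.05,"x":0,"y":0,"z":0.03,"rx":0,"ry":0,"rz":0},{"fingers":0.05,"x":0,"y":0,"z":0.02,"rx":0,"ry":0,"rz":0},{"fingers":0.05,"x":0,"y":0,"z":0.008,"rx":0,"ry":0,"rz":0},{"fingers":0.05,"x":0,"y":0,"z":0,"rx":0,"ry":0,"rz":0}]'
python3 -c "
from h import *
to([.530,-.2688,.137])"
```

```text
clock: 13.85
tcp_pos: [0.5303, -0.2691, 0.1383]
orientation: [-3.14, -0.096, 0.0]
contact_force: [0.0, 0.6, 0.4]
grip_width: 0.0496
gripper_force: 0.0
13.85 tcp [ 0.5303 -0.2691  0.1383] F [0.  0.6 0.4] w 0.0496 xaxis [ 0.998  0.061 -0.   ] zaxis [-0.  0. -1.] tool delta mm [-0.3 -0.3  1.3]
```

```bash
python3 -m jog '[{"fingers":0.035,"x":0,"y":0,"z":0,"rx":0,"ry":0,"rz":0},{"fingers":0.022,"x":0,"y":0,"z":0,"rx":0,"ry":0,"rz":0},{"fingers":0.018,"x":0,"y":0,"z":0,"rx":0,"ry":0,"rz":0},{"fingers":0.0,"x":0,"y":0,"z":0,"rx":0,"ry":0,"rz":0},{"fingers":0.0,"x":0,"y":0,"z":0,"rx":0,"ry":0,"rz":0},{"fingers":0.0,"x":0,"y":0,"z":0,"rx":0,"ry":0,"rz":0},{"fingers":0.0,"x":0,"y":0,"z":0,"rx":0,"ry":0,"rz":0}]' 90
```

```text
clock: 14.72
tcp_pos: [0.5305, -0.2699, 0.139]
orientation: [3.139, 0.095, 0.001]
contact_force: [-0.7, -2.5, 5.9]
grip_width: 0.0146
gripper_force: 87.8
```

```bash
python3 -m jog '[{"fingers":0,"x":0.0002,"y":0,"z":-0.0014,"rx":0,"ry":-0.57,"rz":0},{"fingers":0,"x":0.0002,"y":0,"z":-0.0014,"rx":0,"ry":-0.57,"rz":0},{"fingers":0,"x":0.0002,"y":0,"z":-0.0014,"rx":0,"ry":-0.57,"rz":0},{"fingers":0,"x":0.0002,"y":0,"z":-0.0014,"rx":0,"ry":-0.57,"rz":0}]'
python3 -m jog '[{"fingers":0,"x":0.0004,"y":0,"z":-0.0027,"rx":0,"ry":-1.15,"rz":0},{"fingers":0,"x":0.0004,"y":0,"z":-0.0027,"rx":0,"ry":-1.15,"rz":0},{"fingers":0,"x":0.0004,"y":0,"z":-0.0027,"rx":0,"ry":-1.15,"rz":0}]'
```

```text
clock: 15.22
tcp_pos: [0.531, -0.2698, 0.143]
orientation: [3.138, 0.095, -0.064]
contact_force: [1.2, -5.5, -5.6]
grip_width: 0.0147
gripper_force: 88.3
clock: 15.6
tcp_pos: [0.5331, -0.2697, 0.1525]
orientation: [3.132, 0.095, -0.158]
contact_force: [1.6, -6.2, -1.9]
grip_width: 0.0147
gripper_force: 88.9
```

Seal broken: the pull peaked and then dropped. I'll go on to 0.18 rad.

```bash
python3 -m jog '[{"fingers":0,"x":0.0004,"y":0,"z":-0.0027,"rx":0,"ry":-1.15,"rz":0},{"fingers":0,"x":0.0004,"y":0,"z":-0.0027,"rx":0,"ry":-1.15,"rz":0},{"fingers":0,"x":0.0004,"y":0,"z":-0.0027,"rx":0,"ry":-1.15,"rz":0},{"fingers":0,"x":0.0003,"y":0,"z":-0.002,"rx":0,"ry":-0.9,"rz":0},{"fingers":0,"x":0,"y":0,"z":0,"rx":0,"ry":0,"rz":0},{"fingers":0,"x":0,"y":0,"z":0,"rx":0,"ry":0,"rz":0}]'
python3 - <<'E'
from h import *
import cv2
to([.53,-.27,.16])
for c in("top","scene","wrist"):
    im,P=cloud(c);cv2.imwrite(f"pics/{c}9.png",im[...,::-1])
    for n in("lid_grip",):
        for h in r.landmark_of(n,c)[:1]:print(c,n,np.round(h['xyz'],4),h['score'])
    q=P.reshape(-1,3);q=q[np.isfinite(q).all(1)]
    ax=np.array([.998,.061]);u=(q[:,:2]-[.580,-.266])@ax;v=(q[:,:2]-[.580,-.266])@[-.061,.998]
    zp=.131+.18*(.085-u)
    m=(np.hypot(u,v)<.07)&(abs(q[:,2]-zp)<.012)&(abs(v)>.015)
    if m.sum()>50:
        A=np.c_[u[m],v[m],np.ones(m.sum())]
        k=np.linalg.lstsq(A,q[m,2],rcond=None)[0];res=abs(A@k-q[m,2])
        mm=res<.003;k=np.linalg.lstsq(A[mm],q[m,2][mm],rcond=None)[0]
        print(c,m.sum(),'angle',np.arctan(-k[0]),k)
E
```

```text
clock: 16.35
tcp_pos: [0.5358, -0.2695, 0.1622]
orientation: [3.121, 0.095, -0.276]
contact_force: [1.3, -4.9, -1.2]
grip_width: 0.0145
gripper_force: 89.2
16.35 tcp [ 0.5358 -0.2695  0.1622] F [ 1.3 -4.9 -1.2] w 0.0145 xaxis [ 0.983  0.06  -0.175] zaxis [-0.175 -0.012 -0.984] tool delta mm [-5.4  0.2  3.2]
top lid_grip [ 0.5382 -0.2749  0.1728] 0.66
top 905 angle 0.17403424307072135 [-0.17581284 -0.0006064   0.14766501]
scene lid_grip [ 0.5349 -0.2685  0.1744] 0.79
scene 1346 angle 0.1721740796574795 [-0.1738958   0.00125094  0.14630533]
wrist lid_grip [ 0.5352 -0.2658  0.1682] 0.8
wrist 54570 angle 0.17573700797847167 [-0.17756876 -0.00048907  0.14560769]
```

```bash
python3 -c "
import cv2
a=cv2.imread('pics/scene9.png');cv2.imwrite('pics/v9.png',cv2.resize(a[120:330,150:420],None,fx=2.8,fy=2.8,interpolation=cv2.INTER_CUBIC))"
```

```text
(no output)
```

View pics/v9.png

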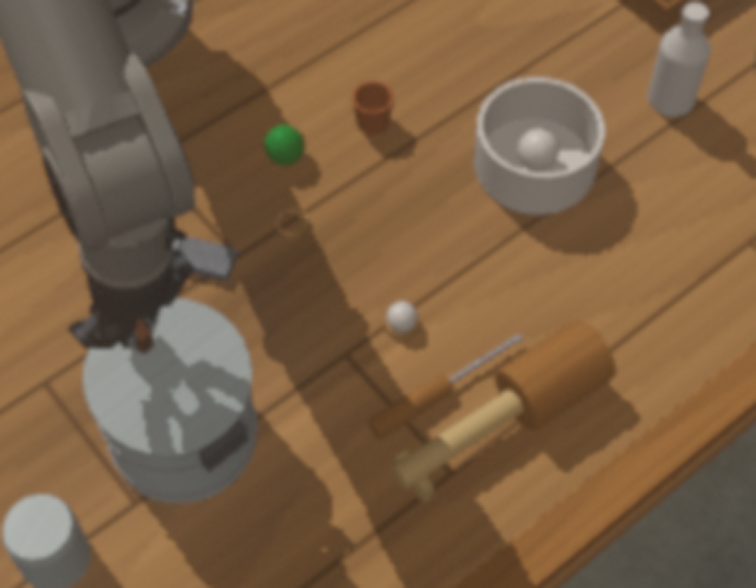

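The ball is in the jar at (537,147), the lid is held slightly open at (165,370), and everything else is where it was. I'm handing in.

```bash
python3 -c "
from bench import r
print(r.hand_in())"
```

```text
the job is handed in; nothing more can be done
None
```

The job is handed in: the larger white ball is on the floor of the mill jar, and the canister lid is unsealed and still held at about 0.175 rad (a front gap of about 29 mm).

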